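# Nest the brass blanks with the wooden paddle

## Task

Pull the wooden paddle out of its stand and, holding it by the handle, use its blade to slide the two polished brass blanks across the nest board one after the other, so that each drops flat into the round recess of its own size. Do not touch the blanks with the gripper or arm, and leave the other things on the bench where they are. When both blanks lie in their recesses, stand the paddle back in its stand, blade down, and let go.

Things in the scene. Friction and masses are not known exactly. Their poses are not given: they have to be found in the camera images.
- board: Nest board: a fixed wooden slab 290 (x) x 360 (y) x 30 mm high lying flat on the bench. Origin: centre of its underside; z up; its deck is at z = 30 mm. Two round recesses, each 12 mm deep, are sunk in the deck in its +x half, at (65, 80) mm (the large one) and (65, -80) mm (the small one).
- large_recess (a point): Centre of the mouth, at deck level, of the large recess: 92 mm diameter, 12 mm deep, flat floor lined with grey felt.
- small_recess (a point): Centre of the mouth, at deck level, of the small recess: 68 mm diameter, 12 mm deep, flat floor lined with grey felt.
- large_blank: Large polished brass blank: a plain flat disc 84 mm in diameter, 10 mm thick, about 0.45 kg, lying on the board's deck in its -x half. Origin: centre of its underside; z is its axis, up.
- small_blank: Small polished brass blank: a plain flat disc 60 mm in diameter, 10 mm thick, about 0.24 kg, lying on the board's deck in its -x half; either blank may be on either side. Origin: centre of its underside; z is its axis, up.
- paddle: Pale wooden paddle, 200 mm long, about 0.12 kg, standing upright in its stand. Origin: centre of the blade's lower edge; z runs up along the paddle. Blade: 12 mm thick (x) x 60 mm wide (y), from z = 0 to 90 mm; shoulder 18 x 34 mm up to 104 mm; handle 22 mm (x) x 26 mm (y) from z = 100 to 200 mm. Both faces are alike.
- stand: Paddle stand: a fixed dark wooden block 56 (x) x 104 (y) x 70 mm high, with a slot 20 mm (x) x 68 mm (y) open at the top, its floor at z = 10 mm. Origin: centre of its underside; z up. It is on the left or right of the board.
- stand_slot (a point): Centre of the slot's mouth, on the stand's top, 70 mm above the bench and 60 mm above the slot's floor.
- vise: Bystander: a fixed black engraver's ball vise, 110 mm in diameter, 114 mm high, on the other side of the board from the stand. Origin: centre of its underside.
- loupe: Bystander: a loose black eye loupe, 36 mm in diameter, 26 mm high, standing on the board's deck near the middle of its far (+x) edge. Origin: centre of its underside.
- file: Bystander: a loose file with a wooden handle, 215 mm long, 28 mm high, lying on the bench. Origin: underside, near the middle; x along the file, handle at -x.
- jar: Bystander: a loose closed jar, 64 mm in diameter, 75 mm high. Origin: centre of its underside.
- hammer: Bystander: a loose hammer lying on the bench. Origin: on its underside; x along the handle.
Mind the look-alikes: they are no part of the job. Leave any purple or white look-alike of the large_blank alone.

How it is judged (in metres and radians):
On the way, in this order (a step that is already met when the one before it is completed fails the run):
1. the paddle has been pulled right out of its stand (z of paddle in the frame of stand above 0.075 m), for 0.2 s.
2. one blank lies flat in its recess (((horizontal distance between large_blank and large_recess below 0.008 m and z of large_blank in the frame of board between 0.012 and 0.0215 m and angle between large_blank's own z axis and vertical below 0.06 rad) or (horizontal distance between small_blank and small_recess below 0.008 m and z of small_blank in the frame of board between 0.012 and 0.0215 m and angle between small_blank's own z axis and vertical below 0.06 rad))), for 0.2 s.
3. both blanks lie flat in their recesses (horizontal distance between large_blank and large_recess below 0.008 m and z of large_blank in the frame of board between 0.012 and 0.0215 m and angle between each of large_blank, small_blank's own z axis and vertical below 0.06 rad and horizontal distance between small_blank and small_recess below 0.008 m and z of small_blank in the frame of board between 0.012 and 0.0215 m), for 0.2 s.
At the end, for the whole second after the job is handed in: Each blank flat (0.06 rad) on the floor of the recess of its size: centre within 8 mm of the recess's, underside within 3.5 mm of the floor. Paddle blade down in its stand: foot within 15 mm of the slot's centre and 8 mm of its floor, leaning under 0.3 rad. All at rest (all of step 3 and linear speed of each of large_blank, small_blank, paddle below 0.02 m/s and horizontal distance between paddle and stand_slot below 0.015 m and z of paddle in the frame of stand below 0.018 m and angle between paddle's own z axis and vertical below 0.3 rad); the robot touches nothing.
It fails at once if the gripper or the arm touches a blank (contact force between any of the fingers, the arm and large_blank above 0.5 N or contact force between any of the fingers, the arm and small_blank above 0.5 N).
It fails at once if a bystander is pushed more than 30 mm from its place (distance of any of loupe, file, jar, hammer from where it was at the start of the episode above 0.03 m).
It also fails if it takes over 67 s, if anything falls off the work surface, if the arm or the gripper's body presses on something with over 40 N, if the wrist force passes 120 N, or if a joint passes its speed limit or range.

## Robot

A 6-joint arm with a two-finger parallel gripper is mounted at the origin on the work surface. World frame = base frame: x ahead of the robot, y to its left, z up, the work surface at z = 0. Lengths are in m, angles in degrees, forces in N, time in s.
With the tool pointing down it reaches from about 0.375 to 0.9 m from the base axis. Payload 3.1 kg.
Tool frame: the origin (TCP) lies between the finger pads; the fingertips stand 22 mm ahead of it and the grasp point (between the pads) lies 3 mm ahead of it (bot.tip_extent is the distance from the TCP to the fingertips, in m); y points along the fingers, z is the direction in which the jaws open and shut, and the axes are right-handed (so a half turn about y gives the same grasp; the last joint's range is limited). The gripper opens to 87 mm and grips with 3 to 60 N. Pads are 19 mm wide; open, the fingers measure 117 mm over their backs; the gripper's body (75 mm by 190 mm) begins 51 mm behind the grasp point.
Start: joints at [-10.227, 30.224, 82.088, -0, 67.689, -10.227], TCP at [0.625, 0, 0.245] pointing down, gripper open.
Joint ranges: [-176.69, 176.69], [-43.24, 126.21], [12.49, 139.97], [-82, 262], [0, 151.66], [-163.58, 163.58]. Speed limits (degrees/s): [159.86, 159.86, 180, 180, 180, 180].

## Interface

Orientations are given as a 3x3 rotation matrix whose columns are the frame's x, y, z axes.
In Python, from rig import bot, eyes, models gives the robot as it stands. The module is installed in compiled form; this text tells all that it offers.
- The arm moves only by the tool arm_command, never from a script. Its arguments are lists of equal length, an entry for each row: "translation": the shift along the tool's x, y, z each as a share of 0.08 m, from -1 to 1, a list of three; "rotation": the turn, a rotation vector about the tool's x, y, z each as a share of 60 degrees, from -1 to 1, a list of three; "grip": the closure, from -1 (fully open) to 1 (shut), so that 0 is half open. In form: {"translation": [[x, y, z], ...], "rotation": [[rx, ry, rz], ...], "grip": [grip, ...]}. A call has 1 to 5 rows; each row is the pose to reach, as a shift and turn from the pose commanded when the call began, along the tool's axes at that moment; what a row does not reach only later rows make up. A row lasts 1/10 s, in which the tool goes at most 50 mm and 8.59 degrees, less where a joint would pass 70% of its speed; a pose out of reach is approached as far as the arm can. A call with a number of a shift or a turn outside -1 to 1 is refused whole. A call with a gripper value outside its range is refused whole. The fingers move at their own pace and stop on an object; the grip force is fixed at half the most. Time passes only in rows, so rows that repeat a pose let the fingers close. It gives the time, the measured TCP pose, the force and the opening at its end, in the units of the state.
- bot.read_state(): the state, without advancing time (a new reading comes with each control period).
- eyes.capture(name): name is "scene" or "side" or "wrist"; returns a dict with "image" (420x560x3 uint8, blue, green, red), "mtx" (3x3 intrinsics, pixels), "dist_coeffs" ([k1, k2, p1, p2, k3] as OpenCV has them; the pictures are not rectified), "rvec" (rotation vector, rad) and "tvec" (3), from world to camera coordinates, as OpenCV has them; the wrist camera has in their place "hand_eye" (4x4, takes a point from camera to tool coordinates, whose origin is the TCP and whose axes are the tool frame's). Camera axes: x right, y down, z forward; pixel columns grow to the right and rows downward; lengths in m; the calibration is good to about 2 mm. A picture is of the moment at which its call begins: read the wrist's pose just before it. There is no depth.
- bot.hand_in(): hands the job in, once; it reports no verdict.
Trained networks look in the newest picture that a camera, given by its name, has taken for a name from the list of things; names that differ only in an ending like _2 or _b are one class to them, and where a whole thing is asked for, a point or a joint stands for the part that bears it (a point fixed in the world has none). Each returns a list of dicts, best first, with "conf" (0 to 1); they miss things now and then, are a little off and sometimes report something else, mostly with a low value. They report only what shows in the picture. A call takes as long as a camera call. They do not tell look-alikes from the thing itself.
- models.recognise(camera, thing): "extent" ([left, top, right, bottom] as shares, 0 to 1, of the picture: columns of its width, rows of its height, round what is visible of it).
- models.spot_point(camera, thing): "point" ([column, row] as shares, 0 to 1, of the picture: columns of its width, rows of its height: a listed point, or the origin of a listed thing).
The state is a dict: "time_s": time; "joint_positions": joint angles; "qvel": joint speeds; "tau": joint torques, N m; "position": TCP position; "tcp_rot": TCP orientation; "force": force on the tool from outside, world axes, zero at the start; "moment": the same for the moment, N m; "opening": opening from 0.0 (shut) to 1.0 (fully open).
Only numpy, scipy, OpenCV 4.12 (cv2) and the standard library are available. Lean on these libraries where they do the work, as an engineer would, in place of code of your own. Each camera call takes 0.05 s, during which the arm holds its last target. There are 200 camera calls.

## Working session

There is one attempt and no reset: what is moved stays moved. The work goes in short steps, Python scripts to look and compute and a tool call to move; the robot and the scene stay as the last step left them, time stands still between calls to the robot, and variables do not carry over. Pictures are saved under pics/ and viewed, about 8 in all and at most 12, crops included, and the job is handed in when it is done.

Besides the shell and the picture viewer there is one more tool, called after ">>>" as name(argument=value, ...) on one line, values as JSON. arm_command: Moves the arm, as the interface text tells. Shift numbers are shares of 0.08 m and turn numbers shares of 60 degrees, none past 1 either way. Its arguments: {"type":"object","properties":{"translation":{"type":"array"},"rotation":{"type":"array"},"grip":{"type":"array"}},"required":["translation","rotation","grip"]}

```bash
mkdir -p pics
cat > h.py <<'E'
import numpy as np, cv2
from rig import bot, eyes, models
def cam(name):
    s=bot.read_state(); c=eyes.capture(name)
    if name=="wrist":
        T=np.eye(4);T[:3,:3]=np.array(s["tcp_rot"]);T[:3,3]=s["position"]
        M=T@np.array(c["hand_eye"]); R=M[:3,:3].T; t=-R@M[:3,3]
    else:
        R=cv2.Rodrigues(np.array(c["rvec"],float))[0]; t=np.array(c["tvec"],float).ravel()
    c["R"],c["t"]=R,t; c["K"]=np.array(c["mtx"],float); c["d"]=np.array(c["dist_coeffs"],float)
    return c
def onplane(c,px,z):
    u=cv2.undistortPoints(np.array([[px]],float),c["K"],c["d"])[0,0]
    d=c["R"].T@np.array([u[0],u[1],1]); o=-c["R"].T@c["t"]
    return o+d*(z-o[2])/d[2]
def proj(c,P):
    return cv2.projectPoints(np.array(P,float).reshape(-1,3),cv2.Rodrigues(c["R"])[0],c["t"],c["K"],c["d"])[0][:,0]
E
python3 - <<'E'
from h import *
s=bot.read_state(); print({k:np.round(v,3).tolist() for k,v in s.items()})
print(np.round(bot.tip_extent,4))
Z=dict(board=0,large_recess=.03,small_recess=.03,large_blank=.03,small_blank=.03,paddle=.01,stand=0,stand_slot=.07,vise=0,loupe=.03,file=0,jar=0,hammer=0)
for n in ["scene","side","wrist"]:
    c=cam(n); cv2.imwrite(f"pics/{n}0.png",c["image"])
    print(n,"campos",np.round(-c["R"].T@c["t"],3))
    for k,z in Z.items():
        for r in models.spot_point(n,k)[:3]:
            p=np.array(r["point"])*[560,420]
            if r["conf"]>.2: print(n,k,round(r["conf"],2),p.round(1),onplane(c,p,z).round(4))
E
```

```text
{'time_s': 0.0, 'joint_positions': [-10.226, 30.28, 82.157, -0.001, 67.688, -10.228], 'qvel': [-0.022, 0.012, -0.072, -0.034, -0.034, -0.001], 'tau': [-0.001, -44.005, -17.659, 0.063, 0.058, -0.0], 'position': [0.624, 0.0, 0.244], 'tcp_rot': [[0.0, -0.002, 1.0], [-1.0, 0.0, 0.0], [-0.0, -1.0, -0.002]], 'force': [-0.326, -0.505, -0.666], 'moment': [0.007, -0.027, 0.021], 'opening': 0.998}
0.022
scene campos [1.091 0.031 0.978]
scene board 0.76 [280.8 254.2] [ 0.6086 -0.0067  0.    ]
scene large_recess 0.87 [305.2 280.7] [0.6883 0.0617 0.03  ]
scene small_recess 0.88 [246.1 261. ] [ 0.6521 -0.0904  0.03  ]
scene large_blank 0.88 [355.1 180.2] [0.3654 0.1815 0.03  ]
scene large_blank 0.55 [163.8 183.4] [ 0.4399 -0.3575  0.03  ]
scene large_blank 0.53 [268.1 218.7] [ 0.5221 -0.0505  0.03  ]
scene small_blank 0.9 [323.9 233.4] [0.5502 0.1011 0.03  ]
scene small_blank 0.71 [280.9 252.3] [ 0.6181 -0.0058  0.03  ]
scene small_blank 0.64 [442.9 301.8] [0.7042 0.3918 0.03  ]
scene paddle 0.67 [169.1 193.8] [ 0.46   -0.3415  0.01  ]
scene stand 0.74 [172.3 198.7] [ 0.469  -0.3321  0.    ]
scene
[... 1325 characters left out ...]
-01 2.000e-04 0.000e+00]
side jar 0.59 [284.7 156.8] [0.6978 0.4131 0.    ]
side hammer 0.65 [406.3 323.7] [ 0.6556 -0.4621  0.    ]
wrist campos [0.623 0.077 0.383]
wrist board 0.59 [262.3 176.6] [0.6069 0.0016 0.    ]
wrist large_recess 0.66 [345.4 115.9] [0.686 0.065 0.03 ]
wrist large_recess 0.58 [178.2 229.9] [ 0.5223 -0.0472  0.03  ]
wrist small_recess 0.79 [302.8 272.1] [ 0.6494 -0.0938  0.03  ]
wrist large_blank 0.88 [174.8 233.7] [ 0.5185 -0.0513  0.03  ]
wrist large_blank 0.68 [ 20.  156.3] [0.37   0.0286 0.03  ]
wrist small_blank 0.68 [188.7  73.1] [0.5424 0.103  0.03  ]
wrist loupe 0.71 [378.6 218.4] [ 0.7244 -0.0349  0.03  ]
wrist hammer 0.42 [261.9 178.1] [0.6065 0.     0.    ]
```

View pics/scene0.png

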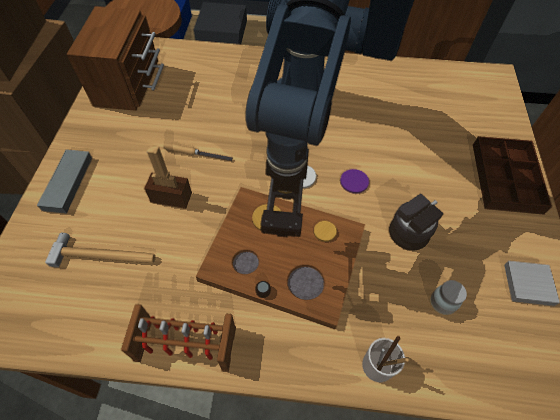

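View pics/side0.png

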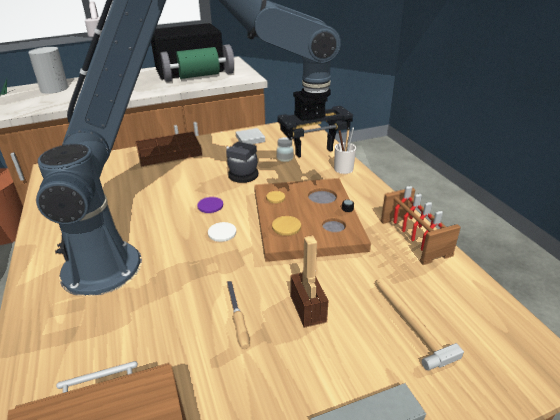

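Scene picture: paddle and stand at about (165,180), brass discs at (262,216) and (325,231), white disc (308,177), purple disc (355,181), recesses (246,261) and (305,281), loupe (262,289). Candidates for the large blank are the brass disc, white and purple, so brass it is. The only paddle is at (158,165). The side view agrees: stand (310,295), brass discs (286,226) and (275,197).

Run:
```python
import cv2,numpy as np
w=cv2.imread("pics/wrist0.png"); s=cv2.imread("pics/scene0.png"); d=cv2.imread("pics/side0.png")
a=cv2.resize(s[135:220,130:230],(400,340),interpolation=cv2.INTER_CUBIC)
b=cv2.resize(d[225:335,270:350],(247,340),interpolation=cv2.INTER_CUBIC)
top=np.hstack([a,b,np.zeros((340,153,3),np.uint8)])
bot=np.hstack([cv2.resize(w,(346,260)),np.zeros((260,454,3),np.uint8)])
cv2.imwrite("pics/c1.png",np.vstack([top,bot]))
```

```text
(no output)
```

View pics/c1.png

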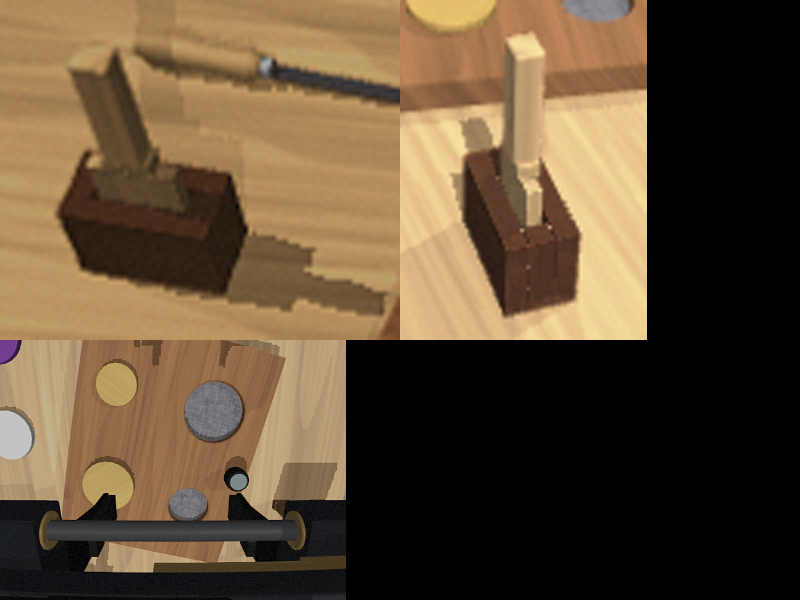

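```bash
cat >> h.py <<'E'
def blobs(c,kind,z,lo=60):
    img=c["image"]; hsv=cv2.cvtColor(img,cv2.COLOR_BGR2HSV)
    if kind=="brass": m=cv2.inRange(hsv,(18,110,110),(32,255,255))
    else: m=cv2.inRange(hsv,(0,0,50),(179,45,190))
    m=cv2.morphologyEx(m,cv2.MORPH_OPEN,np.ones((3,3)))
    out=[]
    for k in cv2.findContours(m,cv2.RETR_EXTERNAL,cv2.CHAIN_APPROX_NONE)[0]:
        if cv2.contourArea(k)<lo: continue
        P=np.array([onplane(c,p,z)[:2] for p in k[:,0]],np.float32)
        if len(P)<8: continue
        (x,y),r=cv2.minEnclosingCircle(P); h=cv2.contourArea(cv2.convexHull(P))
        e=cv2.fitEllipse(P)
        if .02<r<.06: out.append((np.round(e[0],4).tolist(),np.round(e[1],4).tolist(),np.round((x,y,2*r),4).tolist(),cv2.boundingRect(k)))
    return out
E
python3 - <<'E'
from h import *
from scipy.optimize import least_squares
cs,cd,cw=cam("scene"),cam("side"),cam("wrist")
m=[(-1,-1,1,151.3,173),(1,-1,1,145,188.3),(1,1,1,181.8,195),(-1,1,1,187.5,178),(1,-1,0,151.3,202.5),(1,1,0,186.3,208.3),(-1,1,0,191.5,192.5)]
n=[(-1,1,1,291,275.2),(-1,-1,1,304,303.6),(1,-1,1,327.9,300.4),(-1,-1,0,304,326.3),(1,-1,0,327.3,322)]
def res(p,full=False):
    R=np.array([[np.cos(p[2]),-np.sin(p[2])],[np.sin(p[2]),np.cos(p[2])]]);r=[]
    for c,L in((cs,m),(cd,n)):
        L=np.array(L); xy=(L[:,:2]*[.028,.052])@R.T+p[:2]
        r.append(proj(c,np.c_[xy,L[:,2]*.07])-L[:,3:])
    return np.concatenate(r).ravel()
s=least_squares(res,[.465,-.335,0],loss="soft_l1")
print("stand",s.x.round(4),np.degrees(s.x[2]).round(1)); print(s.fun.reshape(-1,2).round(1).tolist())
for nm,c in(("wrist",cw),("scene",cs),("side",cd)):
    for b in blobs(c,"brass",.04): print(nm,"brass",b)
    for b in blobs(c,"gray",.03): print(nm,"gray",b)
E
```

```text
stand [ 0.4662 -0.3348 -0.0784] -4.5
[[0.1, -0.8], [-1.0, 0.2], [-0.3, -0.3], [0.4, 0.2], [-0.7, 0.4], [-0.1, 0.6], [0.7, 0.3], [-0.9, -1.1], [0.3, 1.8], [0.5, -0.5], [-0.3, 0.6], [-0.5, -0.7]]
wrist brass ([0.3944, -0.1448], [0.0057, 0.0419], [0.3958, -0.1437, 0.0418], (64, 300, 7, 34))
wrist brass ([0.521, -0.0469], [0.075, 0.0837], [0.5207, -0.0506, 0.0834], (133, 196, 83, 77))
wrist brass ([0.5441, 0.1033], [0.0582, 0.0584], [0.5442, 0.1034, 0.0597], (155, 36, 67, 71))
wrist gray ([0.6504, -0.0869], [0.059, 0.0625], [0.6503, -0.0861, 0.0633], (274, 240, 61, 52))
wrist gray ([0.3442, 0.0262], [0.0924, 0.1219], [0.388, 0.0359, 0.0641], (24, 116, 32, 65))
wrist gray ([0.6857, 0.0647], [0.0852, 0.0856], [0.6859, 0.0645, 0.0869], (299, 68, 93, 95))
scene brass ([0.9131, 0.2352], [0.0148, 0.1043], [0.9156, 0.2377, 0.1105], (355, 381, 54, 15))
scene brass ([0.919, -0.1595], [0.0121, 0.0899], [0.9196, -0.1605, 0.0953], (173, 365, 44, 9))
scene brass ([0.7946, 0.5718], [0.0069, 0.0946], [0.7952, 0.5701, 0.0829], (513, 346, 40, 8))
scene brass ([0.9103, -0.3544], [0.0333, 0.0992], [0.9161,
[... 1981 characters left out ...]
.0029, -0.4961, 0.1184], (151, 65, 12, 24))
side brass ([0.5203, -0.0558], [0.082, 0.0897], [0.5202, -0.0554, 0.0926], (272, 216, 29, 19))
side brass ([0.5442, 0.0982], [0.0566, 0.0679], [0.5448, 0.0981, 0.07], (267, 191, 18, 12))
side gray ([0.6633, -0.596], [0.0097, 0.0691], [0.6628, -0.5953, 0.0641], (437, 354, 25, 13))
side gray ([0.3036, -0.2572], [0.0093, 0.1186], [0.3042, -0.2567, 0.0908], (228, 282, 10, 27))
side gray ([0.6494, -0.0984], [0.0464, 0.0556], [0.6499, -0.0983, 0.0566], (324, 221, 20, 11))
side gray ([-0.001, 0.2463], [0.0361, 0.1106], [-0.0052, 0.2513, 0.1124], (82, 201, 25, 20))
side gray ([0.6862, 0.0565], [0.0655, 0.0809], [0.6847, 0.0545, 0.0833], (309, 191, 26, 12))
```

>>> arm_command(translation=[[0.84,-0.5,-0.395],[0.84,-0.5,-0.395]], rotation=[[0,0,0],[0,0,0]], grip=[-1,-1])

```text
time_s: 2.45
position: [0.5929, -0.068, 0.2849]
tcp_rot: [[0.001, -0.001, 1.0], [-1.0, -0.001, 0.001], [0.001, -1.0, -0.001]]
force: [0.2, 0.0, 1.3]
opening: 1.003
```

>>> arm_command(translation=[[0.84,-0.2,-0.395],[0.84,-0.2,-0.395]], rotation=[[0,0,0],[0,0,0]], grip=[-1,-1])

```text
time_s: 2.65
position: [0.561, -0.1371, 0.3019]
tcp_rot: [[-0.001, 0.001, 1.0], [-1.0, -0.002, -0.001], [0.002, -1.0, 0.001]]
force: [0.9, 0.3, 0.7]
opening: 1.004
```

>>> arm_command(translation=[[0.84,0,-0.395],[0.84,0,-0.395]], rotation=[[0,0,0],[0,0,0]], grip=[-1,-1])

```text
time_s: 2.85
position: [0.5289, -0.2045, 0.3011]
tcp_rot: [[-0.002, 0.0, 1.0], [-1.0, -0.002, -0.002], [0.002, -1.0, 0.0]]
force: [0.6, 0.8, -1.0]
opening: 1.002
```

>>> arm_command(translation=[[0.84,0,-0.395],[0.84,0,-0.395]], rotation=[[0,0,0],[0,0,0]], grip=[-1,-1])

```text
time_s: 3.05
position: [0.4972, -0.2718, 0.3008]
tcp_rot: [[-0.002, -0.0, 1.0], [-1.0, -0.002, -0.002], [0.002, -1.0, -0.0]]
force: [0.5, 0.5, 0.5]
opening: 0.998
```

>>> arm_command(translation=[[0.84,0,-0.395],[0.84,0,-0.395],[0.84,0,-0.395]], rotation=[[0,0.075,0],[0,0.075,0],[0,0.075,0]], grip=[-1,-1,-1])

```text
time_s: 3.35
position: [0.4657, -0.3394, 0.3006]
tcp_rot: [[-0.083, 0.0, 0.997], [-0.997, -0.002, -0.083], [0.002, -1.0, 0.0]]
force: [0.0, -0.0, -0.7]
opening: 1.002
```

```bash
cat >> h.py <<'E'
def st():
    s=bot.read_state(); print("t",round(s["time_s"],2),"p",np.round(s["position"],4),"R",np.round(s["tcp_rot"],3).tolist(),"F",np.round(s["force"],1),"M",np.round(s["moment"],2),"o",round(s["opening"],3)); return s
E
python3 - <<'E'
from h import *
st(); c=cam("wrist"); d=cam("side"); e=cam("scene")
cv2.imwrite("pics/w2.png",c["image"])
for z in (.21,): 
  print("handle grasp pts wrist px",proj(c,[[.466,-.335,.21],[.466,-.335,.07]]).round(1).tolist())
for b in blobs(e,"brass",.04)+blobs(e,"gray",.03): 
    if .4<b[0][0]<.73 and abs(b[0][1])<.15: print("scene",b)
for b in blobs(d,"brass",.04)+blobs(d,"gray",.03): 
    if .4<b[0][0]<.73 and abs(b[0][1])<.15: print("side",b)
E
```

```text
t 3.35 p [ 0.4657 -0.3394  0.3006] R [[-0.083, 0.0, 0.997], [-0.997, -0.002, -0.083], [0.002, -1.0, 0.0]] F [ 0.  -0.  -0.7] M [-0.08  0.01  0.02] o 1.002
handle grasp pts wrist px [[280.3, 217.9], [279.5, 176.1]]
scene ([0.6927, 0.0625], [0.0817, 0.0838], [0.6929, 0.0625, 0.0866], (288, 267, 35, 32))
scene ([0.6558, -0.0917], [0.0576, 0.0598], [0.6555, -0.0917, 0.0627], (233, 252, 25, 22))
side ([0.519, -0.0568], [0.0815, 0.0879], [0.5202, -0.0557, 0.0921], (272, 216, 29, 19))
side ([0.5375, 0.0923], [0.0459, 0.0597], [0.5417, 0.0959, 0.0656], (267, 193, 17, 10))
side ([0.6494, -0.0985], [0.0466, 0.0556], [0.6499, -0.0983, 0.0566], (324, 221, 20, 11))
side ([0.684, 0.0577], [0.0667, 0.0742], [0.6841, 0.0579, 0.0792], (309, 191, 23, 12))
```

View pics/w2.png

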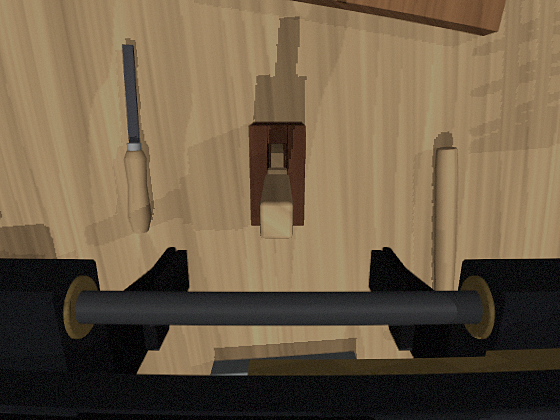

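The wrist view shows the paddle top at (277,220), centred between the jaws and square with them. Going down to grip.

>>> arm_command(translation=[[-0.04,0.5,-0.02],[-0.04,0.8,-0.02]], rotation=[[0,0,0],[0,0,0]], grip=[-1,-1])

```text
time_s: 3.7
position: [0.4657, -0.3303, 0.2354]
tcp_rot: [[-0.076, -0.001, 0.997], [-0.997, 0.001, -0.076], [-0.001, -1.0, -0.001]]
force: [-0.0, 0.2, 0.1]
opening: 1.0
```

>>> arm_command(translation=[[0,0.4,0],[0,0.77,0],[0,0.77,0]], rotation=[[0,0,0],[0,0,0],[0,0,0]], grip=[-1,-1,0.3])

```text
time_s: 4.0
position: [0.4642, -0.3289, 0.1714]
tcp_rot: [[-0.076, -0.006, 0.997], [-0.997, 0.007, -0.076], [-0.007, -1.0, -0.007]]
force: [-0.0, 0.3, -0.6]
opening: 0.965
```

>>> arm_command(translation=[[0,0,0],[0,0,0],[0,0,0],[0,0,0],[0,0,0]], rotation=[[0,0,0],[0,0,0],[0,0,0],[0,0,0],[0,0,0]], grip=[1,1,1,1,1])

```text
time_s: 4.5
position: [0.4659, -0.333, 0.1759]
tcp_rot: [[-0.079, 0.001, 0.997], [-0.997, -0.001, -0.079], [0.001, -1.0, 0.001]]
force: [-0.7, -0.3, 1.7]
opening: 0.536
```

>>> arm_command(translation=[[0,0,0],[0,0,0],[0,0,0]], rotation=[[0,0,0],[0,0,0],[0,0,0]], grip=[1,1,1])

```text
time_s: 4.8
position: [0.4656, -0.3327, 0.1749]
tcp_rot: [[-0.079, -0.0, 0.997], [-0.997, 0.0, -0.079], [-0.0, -1.0, -0.0]]
force: [-0.6, 1.6, -0.8]
opening: 0.267
```

>>> arm_command(translation=[[0,0,0],[0,0,0],[0,-0.2,0],[0,-0.5,0],[0,-0.9,0]], rotation=[[0,0,0],[0,0,0],[0,0,0],[0,0,0],[0,0,0]], grip=[1,1,1,1,1])

```text
time_s: 5.3
position: [0.4646, -0.3316, 0.2459]
tcp_rot: [[-0.079, -0.003, 0.997], [-0.997, 0.004, -0.079], [-0.003, -1.0, -0.004]]
force: [0.3, -0.2, -1.6]
opening: 0.251
```

>>> arm_command(translation=[[0,-0.3,0],[0,-0.3,0],[0,-0.3,0]], rotation=[[0,0,0],[0,0,0],[0,0,0]], grip=[1,1,1])

```text
time_s: 5.6
position: [0.4654, -0.3324, 0.2706]
tcp_rot: [[-0.078, -0.0, 0.997], [-0.997, 0.0, -0.078], [-0.0, -1.0, -0.0]]
force: [0.5, -0.3, -2.1]
opening: 0.25
```

Run:
```python
from h import *
st(); d=cam("side"); c=cam("wrist"); a=d["image"][170:340,240:400]
cv2.imwrite("pics/s3.png",np.hstack([cv2.resize(a,(376,400),interpolation=cv2.INTER_CUBIC),cv2.resize(c["image"],(424,400))]))
```

```text
t 5.6 p [ 0.4654 -0.3324  0.2706] R [[-0.078, -0.0, 0.997], [-0.997, 0.0, -0.078], [-0.0, -1.0, -0.0]] F [ 0.5 -0.3 -2.1] M [ 0.06 -0.01 -0.02] o 0.25
```

View pics/s3.png

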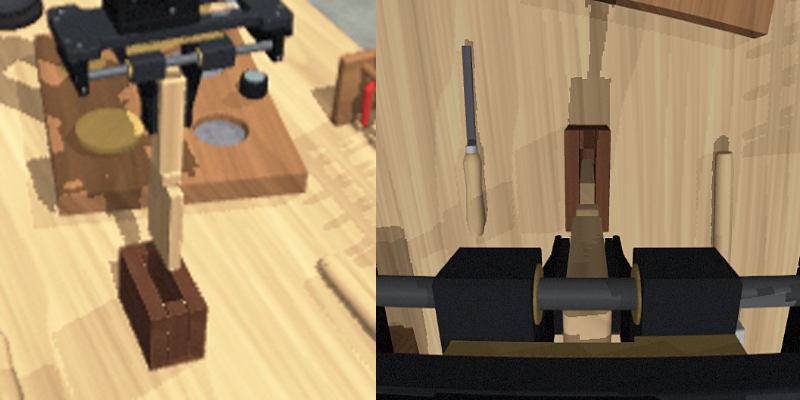

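Paddle is out and hangs upright (left: side crop; right: wrist view with the empty slot). Moving to behind the large blank, turned to the push direction, where I'll measure again.

>>> arm_command(translation=[[-0.4,0,-0.05],[-0.97,0,-0.118]], rotation=[[0,0,0],[0,0,0]], grip=[1,1])

```text
time_s: 5.9
position: [0.462, -0.2554, 0.2691]
tcp_rot: [[-0.082, -0.001, 0.997], [-0.997, 0.001, -0.082], [-0.001, -1.0, -0.001]]
force: [0.6, -0.2, -1.4]
opening: 0.251
```

>>> arm_command(translation=[[-0.48,0,-0.06],[-0.97,0,-0.118]], rotation=[[0,0,0],[0,0,0]], grip=[1,1])

```text
time_s: 6.1
position: [0.4578, -0.1745, 0.2692]
tcp_rot: [[-0.079, -0.003, 0.997], [-0.997, 0.002, -0.079], [-0.002, -1.0, -0.003]]
force: [0.3, 0.6, -1.5]
opening: 0.252
```

>>> arm_command(translation=[[-0.5,0,-0.06],[-0.8,0,-0.09],[-0.97,0,-0.118],[-0.97,0,-0.118],[-0.97,0,-0.118]], rotation=[[0,-0.13,0],[0,-0.26,0],[0,-0.39,0],[0,-0.52,0],[0,-0.655,0]], grip=[1,1,1,1,1])

```text
time_s: 6.6
position: [0.4547, -0.0971, 0.2695]
tcp_rot: [[0.577, -0.003, 0.817], [-0.817, 0.001, 0.577], [-0.003, -1.0, -0.002]]
force: [-0.2, 0.1, -1.3]
opening: 0.25
```

>>> arm_command(translation=[[0,0,0],[0,0,0]], rotation=[[0,0,0],[0,0,0]], grip=[1,1])

```text
time_s: 6.8
position: [0.4551, -0.0981, 0.27]
tcp_rot: [[0.568, -0.002, 0.823], [-0.823, 0.001, 0.568], [-0.002, -1.0, -0.001]]
force: [0.6, 0.8, -2.3]
opening: 0.251
```

Run:
```python
from h import *
s=st(); c=cam("wrist"); d=cam("side"); e=cam("scene")
print("yaw",np.degrees(np.arctan2(s["tcp_rot"][1][2],s["tcp_rot"][0][2])))
a=e["image"][165:330,190:370]
cv2.imwrite("pics/w4.png",np.hstack([cv2.resize(c["image"],(540,405)),cv2.resize(d["image"][150:285,230:375],(260,242))[0:0].reshape(0,260,3) if 0 else np.vstack([cv2.resize(a,(260,238)),cv2.resize(d["image"][160:260,230:385],(260,167))])]))
for n,cc in(("wrist",c),("side",d),("scene",e)):
  for k,z in(("brass",.04),("gray",.018)):
    for b in blobs(cc,k,z): 
      if .4<b[0][0]<.73 and abs(b[0][1])<.15: print(n,k,b)
  for k in("large_blank","small_blank","large_recess","small_recess"):
    for r in models.spot_point(n,k)[:3]:
      p=np.array(r["point"])*[560,420]; q=onplane(cc,p,.03)
      if r["conf"]>.4 and .45<q[0]<.73: print(n,k,round(r["conf"],2),p.round(0),q.round(4))
```

```text
t 6.8 p [ 0.4551 -0.0981  0.27  ] R [[0.568, -0.002, 0.823], [-0.823, 0.001, 0.568], [-0.002, -1.0, -0.001]] F [ 0.6  0.8 -2.3] M [0.01 0.01 0.02] o 0.251
yaw 34.624626325723575
wrist brass ([0.5194, -0.0508], [0.0818, 0.0822], [0.5196, -0.0511, 0.0836], (318, 139, 81, 80))
wrist brass ([0.5422, 0.1021], [0.0578, 0.061], [0.5416, 0.1021, 0.0622], (442, 31, 63, 65))
wrist gray ([0.6433, -0.0738], [0.0192, 0.0589], [0.6457, -0.0801, 0.0546], (401, 244, 47, 16))
wrist gray ([0.6864, 0.061], [0.0697, 0.0908], [0.6878, 0.0641, 0.0897], (502, 138, 58, 79))
wrist large_blank 0.87 [354. 177.] [ 0.5167 -0.0512  0.03  ]
wrist small_blank 0.56 [469.  68.] [0.5438 0.1004 0.03  ]
wrist large_recess 0.87 [542. 178.] [0.6851 0.0646 0.03  ]
wrist small_recess 0.57 [424. 272.] [ 0.6499 -0.092   0.03  ]
side brass ([0.522, -0.058], [0.0774, 0.0903], [0.5202, -0.0554, 0.0926], (272, 216, 29, 19))
side gray ([0.6574, -0.0844], [0.0476, 0.0566], [0.6579, -0.084, 0.0575], (324, 221, 20, 11))
side gray ([0.6948, 0.0734], [0.0666, 0.0822], [0.6932, 0.0714, 0.0846], (309, 191, 26, 12))
side large_blank 0.93 [287. 228.] [ 0.5225 -0.0588  0.03  ]
side small_blank 0.5 [275. 197.] [0.546  0.1108 0.03  ]
side large_recess 0.71 [318. 194.] [0.6794 0.0742 0.03  ]
side small_recess 0.91 [330. 226.] [ 0.642  -0.0945  0.03  ]
scene brass ([0.5484, 0.1001], [0.0527, 0.0538], [0.5469, 0.1015, 0.0586], (314, 221, 22, 20))
scene brass ([0.5252, -0.0529], [0.0742, 0.0818], [0.5229, -0.053, 0.0835], (252, 206, 31, 25))
scene gray ([0.6878, 0.0629], [0.0826, 0.0849], [0.6879, 0.0629, 0.0876], (288, 267, 35, 32))
scene gray ([0.6503, -0.0933], [0.0583, 0.0606], [0.65, -0.0932, 0.0634], (233, 252, 25, 22))
scene large_blank 0.93 [268. 222.] [ 0.5329 -0.0491  0.03  ]
scene small_blank 0.92 [324. 234.] [0.5521 0.1006 0.03  ]
scene large_recess 0.77 [311. 283.] [0.6919 0.0751 0.03  ]
scene small_recess 0.84 [242. 263.] [ 0.6586 -0.1004  0.03  ]
```

View pics/w4.png

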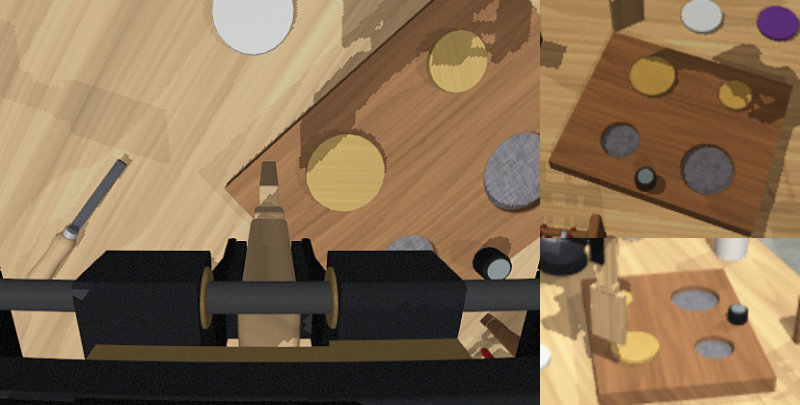

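Wrist view (540-wide panel): large brass disc (346,172), small (458,60), large recess (515,170), paddle hanging at (268,180). Fits agree: large blank (0.5195,-0.051), recess (0.6875,0.0635), direction about 34.4°. Lowering and pushing.

>>> arm_command(translation=[[-0.05,0.3,0],[-0.05,0.6,0],[-0.05,0.85,0],[-0.05,0.89,0],[-0.05,0.89,0]], rotation=[[0,0,0],[0,0,0],[0,0,0],[0,0,0],[0,0,0]], grip=[1,1,1,1,1])

```text
time_s: 8.05
position: [0.4533, -0.095, 0.1995]
tcp_rot: [[0.571, -0.001, 0.821], [-0.821, 0.001, 0.571], [-0.001, -1.0, -0.001]]
force: [0.2, -0.2, -0.9]
opening: 0.25
```

>>> arm_command(translation=[[0,0,0.1],[0,0,0.2],[0,0,0.3],[0,0,0.4],[0,0,0.5]], rotation=[[0,0,0],[0,0,0],[0,0,0],[0,0,0],[0,0,0]], grip=[1,1,1,1,1])

```text
time_s: 8.55
position: [0.4854, -0.0723, 0.2]
tcp_rot: [[0.573, -0.004, 0.82], [-0.82, -0.002, 0.573], [-0.001, -1.0, -0.004]]
force: [-3.9, -3.3, 1.8]
opening: 0.25
```

>>> arm_command(translation=[[0,0,0.1],[0,0,0.2],[0,0,0.3],[0,0,0.4],[0,0,0.5]], rotation=[[0,0,0],[0,0,0],[0,0,0],[0,0,0],[0,0,0]], grip=[1,1,1,1,1])

```text
time_s: 9.05
position: [0.5194, -0.049, 0.1996]
tcp_rot: [[0.571, -0.0, 0.821], [-0.821, 0.0, 0.571], [-0.0, -1.0, -0.0]]
force: [-3.6, -3.0, 0.9]
opening: 0.25
```

>>> arm_command(translation=[[0,0,0.1],[0,0,0.2],[0,0,0.3],[0,0,0.3],[0,0,0.3]], rotation=[[0,0,0],[0,0,0],[0,0,0],[0,0,0],[0,0,0]], grip=[1,1,1,1,1])

```text
time_s: 9.55
position: [0.5404, -0.0351, 0.1998]
tcp_rot: [[0.57, 0.004, 0.821], [-0.821, 0.001, 0.57], [0.001, -1.0, 0.004]]
force: [-0.7, 0.3, -1.1]
opening: 0.251
```

```bash
cat > look.py <<'E'
from h import *
import sys
s=st(); c=cam("wrist"); d=cam("side"); e=cam("scene")
p=np.array(s["position"]);R=np.array(s["tcp_rot"])
print("yaw",np.degrees(np.arctan2(R[1,2],R[0,2])).round(2))
for n,cc in(("wrist",c),("side",d),("scene",e)):
  for k,z in(("brass",.04),("gray",.018)):
    for b in blobs(cc,k,z):
      if .4<b[0][0]<.75 and abs(b[0][1])<.16: print(n,k,b)
cv2.imwrite(f"pics/{sys.argv[1]}.png",np.hstack([cv2.resize(c["image"],(540,405)),np.vstack([cv2.resize(e["image"][165:330,190:370],(260,238)),cv2.resize(d["image"][160:260,230:385],(260,167))])]))
E
python3 look.py w5
```

```text
t 9.55 p [ 0.5404 -0.0351  0.1998] R [[0.57, 0.004, 0.821], [-0.821, 0.001, 0.57], [0.001, -1.0, 0.004]] F [-0.7  0.3 -1.1] M [ 0.09 -0.03 -0.01] o 0.251
yaw 34.77
wrist brass ([0.5807, -0.0081], [0.0812, 0.0824], [0.5805, -0.0082, 0.0834], (289, 150, 97, 97))
wrist brass ([0.543, 0.1033], [0.0579, 0.0582], [0.5431, 0.1031, 0.0594], (347, 15, 77, 81))
wrist gray ([0.6892, 0.0647], [0.0844, 0.0885], [0.6877, 0.0643, 0.0897], (430, 147, 92, 94))
side brass ([0.5994, -0.0223], [0.0359, 0.0907], [0.5919, -0.0189, 0.085], (302, 205, 12, 17))
side brass ([0.5418, 0.0989], [0.0502, 0.0703], [0.5439, 0.0981, 0.0713], (267, 191, 16, 12))
side gray ([0.6574, -0.0844], [0.0476, 0.0566], [0.6579, -0.084, 0.0575], (324, 221, 20, 11))
side gray ([0.6948, 0.0734], [0.0666, 0.0822], [0.6932, 0.0714, 0.0846], (309, 191, 26, 12))
scene brass ([0.5933, -0.0108], [0.0573, 0.087], [0.5847, -0.0106, 0.0827], (265, 232, 32, 21))
scene brass ([0.5464, 0.1038], [0.0498, 0.0547], [0.5456, 0.1029, 0.0559], (315, 221, 21, 19))
scene brass ([0.4619, 0.0896], [0.0214, 0.0782], [0.4593, 0.0943, 0.0781], (310, 198, 28, 11))
scene gray ([0.6877, 0.0629], [0.0828, 0.0849], [0.6879, 0.0629, 0.0876], (288, 267, 35, 32))
scene gray ([0.6503, -0.0933], [0.0583, 0.0606], [0.65, -0.0932, 0.0634], (233, 252, 25, 22))
```

View pics/w5.png

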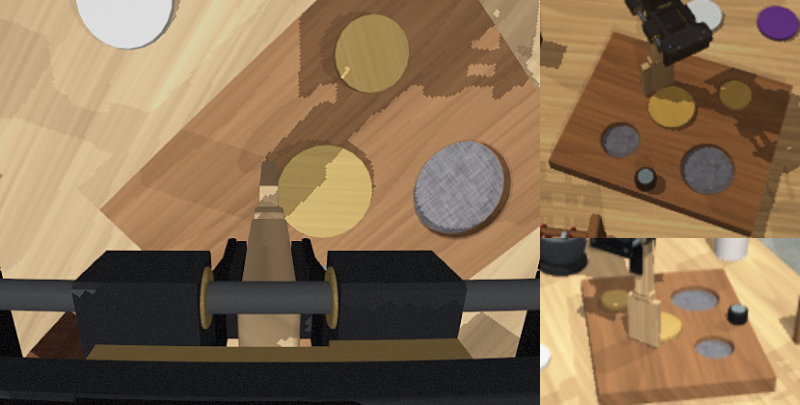

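Large blank moved straight: now (0.5806,-0.0082), touching the blade at panel (325,190), recess at (462,188). The heading still points at the recess, so I continue.

>>> arm_command(translation=[[0,0,0.1],[0,0,0.2],[0,0,0.3],[0,0,0.4],[0,0,0.5]], rotation=[[0,0,0],[0,0,0],[0,0,0],[0,0,0],[0,0,0]], grip=[1,1,1,1,1])

```text
time_s: 10.2
position: [0.5719, -0.0125, 0.1997]
tcp_rot: [[0.571, -0.001, 0.821], [-0.821, -0.0, 0.571], [-0.0, -1.0, -0.001]]
force: [-3.6, -2.9, 1.1]
opening: 0.252
```

>>> arm_command(translation=[[0,0,0.1],[0,0,0.2],[0,0,0.3],[0,0,0.4],[0,0,0.5]], rotation=[[0,0,0],[0,0,0],[0,0,0],[0,0,0],[0,0,0]], grip=[1,1,1,1,1])

```text
time_s: 10.7
position: [0.605, 0.0104, 0.1997]
tcp_rot: [[0.571, -0.0, 0.821], [-0.821, 0.0, 0.571], [-0.0, -1.0, -0.0]]
force: [-3.2, -1.8, 1.0]
opening: 0.252
```

>>> arm_command(translation=[[0,0,0.05],[0,0,0.1],[0,0,0.15],[0,0,0.15]], rotation=[[0,0,0],[0,0,0],[0,0,0],[0,0,0]], grip=[1,1,1,1])

```text
time_s: 11.1
position: [0.6151, 0.0173, 0.1997]
tcp_rot: [[0.57, 0.002, 0.821], [-0.821, 0.001, 0.57], [0.0, -1.0, 0.002]]
force: [-1.8, -1.1, -0.4]
opening: 0.252
```

```bash
python3 look.py w6
```

```text
t 11.1 p [0.6151 0.0173 0.1997] R [[0.57, 0.002, 0.821], [-0.821, 0.001, 0.57], [0.0, -1.0, 0.002]] F [-1.8 -1.1 -0.4] M [-0.34  0.52 -0.  ] o 0.252
yaw 34.78
wrist brass ([0.6238, -0.106], [0.0042, 0.0493], [0.6242, -0.1057, 0.0498], (207, 287, 6, 48))
wrist brass ([0.6546, 0.0432], [0.08, 0.0826], [0.6547, 0.043, 0.0837], (288, 151, 96, 97))
wrist brass ([0.5499, 0.1043], [0.0193, 0.0601], [0.5436, 0.1036, 0.0596], (248, 15, 51, 81))
wrist gray ([0.6956, 0.0712], [0.0681, 0.087], [0.6879, 0.0644, 0.0895], (357, 146, 68, 97))
side brass ([0.6744, 0.0285], [0.0342, 0.0872], [0.6689, 0.0323, 0.0821], (318, 192, 11, 15))
side brass ([0.5445, 0.0984], [0.057, 0.068], [0.5448, 0.0981, 0.07], (267, 191, 18, 12))
side gray ([0.6574, -0.0844], [0.0476, 0.0566], [0.6579, -0.084, 0.0575], (324, 221, 20, 11))
scene brass ([0.664, 0.0413], [0.0682, 0.0803], [0.6579, 0.041, 0.083], (282, 254, 33, 29))
scene brass ([0.5576, 0.1124], [0.0243, 0.0554], [0.5522, 0.1084, 0.0552], (319, 227, 17, 14))
scene gray ([0.6977, 0.068], [0.0596, 0.0884], [0.6879, 0.0629, 0.0876], (288, 273, 35, 26))
scene gray ([0.6504, -0.0934], [0.0582, 0.0608], [0.65, -0.0932, 0.0634], (233, 252, 25, 22))
```

View pics/w6.png

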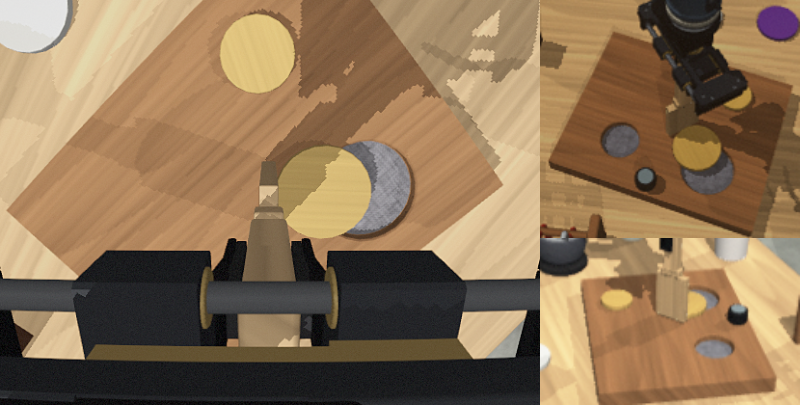

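>>> arm_command(translation=[[0,0,0.07],[0,0,0.14],[0,0,0.21],[0,0,0.28],[0,0,0.35]], rotation=[[0,0,0],[0,0,0],[0,0,0],[0,0,0],[0,0,0]], grip=[1,1,1,1,1])

```text
time_s: 11.75
position: [0.6374, 0.0329, 0.1998]
tcp_rot: [[0.571, -0.001, 0.821], [-0.821, -0.001, 0.571], [-0.0, -1.0, -0.001]]
force: [-4.0, -3.4, 1.4]
opening: 0.246
```

>>> arm_command(translation=[[0,0,0.05],[0,0,0.1],[0,0,0.1]], rotation=[[0,0,0],[0,0,0],[0,0,0]], grip=[1,1,1])

```text
time_s: 12.05
position: [0.6457, 0.0383, 0.1998]
tcp_rot: [[0.571, 0.004, 0.821], [-0.821, 0.001, 0.571], [0.001, -1.0, 0.004]]
force: [1.1, -0.5, -1.1]
opening: 0.252
```

```bash
python3 look.py w7
```

```text
t 12.05 p [0.6457 0.0383 0.1998] R [[0.571, 0.004, 0.821], [-0.821, 0.001, 0.571], [0.001, -1.0, 0.004]] F [ 1.1 -0.5 -1.1] M [ 0.03  0.01 -0.01] o 0.252
yaw 34.8
wrist brass ([0.6553, -0.0854], [0.005, 0.0526], [0.6565, -0.0851, 0.0562], (207, 285, 7, 54))
wrist brass ([0.6816, 0.0664], [0.0772, 0.079], [0.6814, 0.066, 0.0799], (288, 148, 93, 93))
wrist brass ([0.5413, 0.0993], [0.0441, 0.0604], [0.5439, 0.1033, 0.0595], (179, 14, 71, 83))
side brass ([0.5441, 0.0983], [0.0563, 0.0679], [0.5448, 0.0981, 0.07], (267, 191, 18, 12))
side brass ([0.6984, 0.0376], [0.0314, 0.0781], [0.6937, 0.0411, 0.0728], (324, 190, 10, 13))
side gray ([0.6574, -0.0844], [0.0476, 0.0566], [0.6579, -0.084, 0.0575], (324, 221, 20, 11))
scene brass ([0.7025, 0.0614], [0.0563, 0.0855], [0.6933, 0.062, 0.0823], (289, 272, 34, 25))
scene brass ([0.666, 0.0641], [0.0249, 0.0406], [0.6708, 0.0629, 0.0436], (298, 266, 18, 10))
scene gray ([0.6502, -0.0933], [0.0585, 0.0605], [0.65, -0.0932, 0.0634], (233, 252, 25, 22))
```

Force fell to zero and the disc's apparent size matches a top at about z 0.028, so it is in its recess near (0.685,0.065). Next: raise, move behind the small blank and turn to about -62°.

>>> arm_command(translation=[[0,-0.3,0],[0,-0.7,0],[0,-0.88,0]], rotation=[[0,0,0],[0,0,0],[0,0,0]], grip=[1,1,1])

```text
time_s: 12.5
position: [0.6456, 0.0374, 0.2732]
tcp_rot: [[0.571, 0.006, 0.821], [-0.821, 0.0, 0.571], [0.003, -1.0, 0.005]]
force: [0.2, -0.6, -0.3]
opening: 0.25
```

>>> arm_command(translation=[[-0.4,0,-0.08],[-0.74,0,-0.162]], rotation=[[0,0,0],[0,0,0]], grip=[1,1])

```text
time_s: 12.7
position: [0.5997, 0.0789, 0.2711]
tcp_rot: [[0.569, 0.003, 0.822], [-0.822, 0.001, 0.569], [0.001, -1.0, 0.003]]
force: [-0.3, -0.2, -1.6]
opening: 0.253
```

>>> arm_command(translation=[[-0.37,0,-0.08],[-0.74,0,-0.162]], rotation=[[0,0,0],[0,0,0]], grip=[1,1])

```text
time_s: 12.9
position: [0.5545, 0.1205, 0.2704]
tcp_rot: [[0.57, 0.002, 0.822], [-0.822, 0.001, 0.57], [0.0, -1.0, 0.002]]
force: [0.6, 0.5, -2.2]
opening: 0.256
```

>>> arm_command(translation=[[-0.37,0,-0.08],[-0.6,0,-0.14],[-0.74,0,-0.162],[-0.74,0,-0.162],[-0.74,0,-0.162]], rotation=[[0,0.13,0],[0,0.26,0],[0,0.39,0],[0,0.52,0],[0,0.65,0]], grip=[1,1,1,1,1])

```text
time_s: 13.4
position: [0.5105, 0.1617, 0.2706]
tcp_rot: [[-0.078, 0.002, 0.997], [-0.997, 0.001, -0.078], [-0.001, -1.0, 0.002]]
force: [0.3, -0.0, -1.7]
opening: 0.248
```

>>> arm_command(translation=[[0,0,0],[0,0,0],[0,0,0],[0,0,0],[0,0,0]], rotation=[[0,0.13,0],[0,0.26,0],[0,0.39,0],[0,0.52,0],[0,0.65,0]], grip=[1,1,1,1,1])

```text
time_s: 13.9
position: [0.5109, 0.1612, 0.2705]
tcp_rot: [[-0.689, 0.002, 0.725], [-0.725, 0.001, -0.689], [-0.002, -1.0, 0.0]]
force: [-0.2, 0.2, -1.5]
opening: 0.252
```

>>> arm_command(translation=[[0,0,0],[0,0,0],[0,0,0],[0,0,0],[0,0,0]], rotation=[[0,0.12,0],[0,0.24,0],[0,0.31,0],[0,0.31,0],[0,0.31,0]], grip=[1,1,1,1,1])

```text
time_s: 14.4
position: [0.5107, 0.1611, 0.2703]
tcp_rot: [[-0.881, 0.001, 0.474], [-0.474, 0.0, -0.881], [-0.001, -1.0, 0.0]]
force: [0.5, -0.2, -1.0]
opening: 0.248
```

```bash
python3 look.py w8
```

```text
t 14.4 p [0.5107 0.1611 0.2703] R [[-0.881, 0.001, 0.474], [-0.474, 0.0, -0.881], [-0.001, -1.0, 0.0]] F [ 0.5 -0.2 -1. ] M [0.03 0.12 0.03] o 0.248
yaw -61.72
wrist brass ([0.4084, 0.0181], [0.0049, 0.0589], [0.4076, 0.0183, 0.0566], (345, 295, 5, 44))
wrist brass ([0.544, 0.1043], [0.0578, 0.0584], [0.5439, 0.1042, 0.0595], (316, 149, 58, 57))
wrist brass ([0.6812, 0.0689], [0.0793, 0.0799], [0.6813, 0.0688, 0.0813], (408, 27, 83, 88))
wrist gray ([0.6497, -0.0915], [0.0505, 0.0653], [0.6517, -0.0923, 0.0651], (518, 145, 42, 57))
side brass ([0.5442, 0.0982], [0.0566, 0.0679], [0.5448, 0.0981, 0.07], (267, 191, 18, 12))
side brass ([0.6797, 0.0481], [0.0782, 0.0799], [0.6801, 0.0466, 0.0851], (309, 189, 25, 14))
side gray ([0.6574, -0.0842], [0.0474, 0.0565], [0.6579, -0.084, 0.0575], (324, 221, 20, 11))
scene brass ([0.6924, 0.0622], [0.0791, 0.0809], [0.6921, 0.0619, 0.0829], (289, 266, 34, 31))
scene brass ([0.5463, 0.102], [0.0567, 0.0578], [0.5462, 0.1024, 0.0604], (314, 221, 22, 20))
scene brass ([0.4663, 0.088], [0.0153, 0.0599], [0.4655, 0.0838, 0.0546], (310, 201, 20, 8))
scene gray ([0.6504, -0.0932], [0.0583, 0.0604], [0.6505, -0.0927, 0.0632], (234, 252, 24, 22))
```

View pics/w8.png

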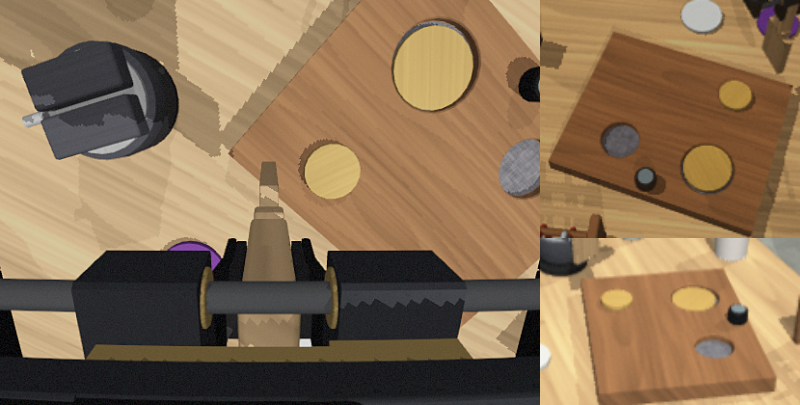

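Large blank sits in its recess (panel 433,67). Small blank is at (332,171), 30 mm ahead of the blade line, and the small recess is at (525,167). Lowering and pushing.

>>> arm_command(translation=[[-0.05,0.3,0],[-0.05,0.6,0],[-0.05,0.85,0],[-0.05,0.89,0],[-0.05,0.89,0]], rotation=[[0,0,0],[0,0,0],[0,0,0],[0,0,0],[0,0,0]], grip=[1,1,1,1,1])

```text
time_s: 15.05
position: [0.514, 0.1629, 0.1986]
tcp_rot: [[-0.881, -0.001, 0.473], [-0.473, -0.0, -0.881], [0.001, -1.0, -0.001]]
force: [-0.3, 0.8, -1.3]
opening: 0.255
```

>>> arm_command(translation=[[0,0,0.1],[0,0,0.2],[0,0,0.3],[0,0,0.4],[0,0,0.5]], rotation=[[0,0,0],[0,0,0],[0,0,0],[0,0,0],[0,0,0]], grip=[1,1,1,1,1])

```text
time_s: 15.55
position: [0.533, 0.1275, 0.1993]
tcp_rot: [[-0.882, -0.001, 0.471], [-0.471, 0.002, -0.882], [-0.0, -1.0, -0.002]]
force: [-0.5, 1.5, 1.2]
opening: 0.251
```

>>> arm_command(translation=[[0,0,0.1],[0,0,0.2],[0,0,0.3],[0,0,0.4],[0,0,0.5]], rotation=[[0,0,0],[0,0,0],[0,0,0],[0,0,0],[0,0,0]], grip=[1,1,1,1,1])

```text
time_s: 16.05
position: [0.5521, 0.0919, 0.1989]
tcp_rot: [[-0.881, -0.0, 0.473], [-0.473, 0.0, -0.881], [0.0, -1.0, -0.0]]
force: [0.1, 2.5, 1.3]
opening: 0.253
```

>>> arm_command(translation=[[0,0,0.1],[0,0,0.2],[0,0,0.3],[0,0,0.4],[0,0,0.4]], rotation=[[0,0,0],[0,0,0],[0,0,0],[0,0,0],[0,0,0]], grip=[1,1,1,1,1])

```text
time_s: 16.55
position: [0.5683, 0.0625, 0.1989]
tcp_rot: [[-0.882, 0.002, 0.472], [-0.472, -0.002, -0.882], [-0.001, -1.0, 0.003]]
force: [0.4, -0.0, -0.7]
opening: 0.25
```

```bash
python3 look.py w9
```

```text
t 16.55 p [0.5683 0.0625 0.1989] R [[-0.882, 0.002, 0.472], [-0.472, -0.002, -0.882], [-0.001, -1.0, 0.003]] F [ 0.4 -0.  -0.7] M [-0.03  0.06 -0.03] o 0.25
yaw -61.83
wrist brass ([0.5834, 0.0304], [0.0564, 0.0584], [0.5832, 0.0303, 0.0595], (288, 165, 70, 68))
wrist brass ([0.6827, 0.0658], [0.0786, 0.0789], [0.6827, 0.0656, 0.0802], (295, 11, 104, 110))
wrist gray ([0.6512, -0.093], [0.0602, 0.0646], [0.6511, -0.0914, 0.0657], (441, 156, 67, 70))
wrist gray ([0.6866, 0.0635], [0.0881, 0.089], [0.7002, 0.0744, 0.083], (293, 6, 102, 49))
side brass ([0.5826, 0.0255], [0.0585, 0.0693], [0.5814, 0.0256, 0.0725], (286, 200, 20, 13))
side brass ([0.6799, 0.0481], [0.0777, 0.08], [0.6801, 0.0466, 0.0851], (309, 189, 25, 14))
side gray ([0.6574, -0.0844], [0.0476, 0.0566], [0.6579, -0.084, 0.0575], (324, 221, 20, 11))
scene brass ([0.6924, 0.0622], [0.0792, 0.0808], [0.6921, 0.0619, 0.0829], (289, 266, 34, 31))
scene brass ([0.5851, 0.0286], [0.0558, 0.0576], [0.5851, 0.0286, 0.0611], (285, 231, 22, 20))
scene gray ([0.6503, -0.0933], [0.0583, 0.0606], [0.65, -0.0932, 0.0634], (233, 252, 25, 22))
```

View pics/w9.png

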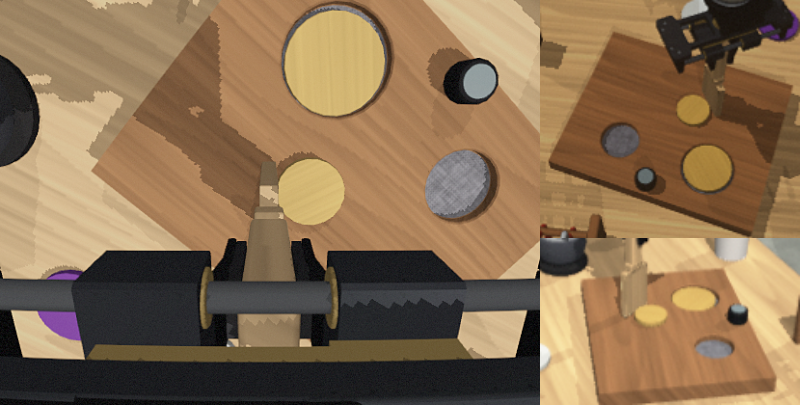

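Run:
```python
from h import *
c=cam("wrist"); im=c["image"]; hsv=cv2.cvtColor(im,cv2.COLOR_BGR2HSV)
x0,y0,x1,y1=425,140,530,245
roi=hsv[y0:y1,x0:x1]; deckV=np.median(roi[:12,:,2]); print("deck",np.median(roi[:12].reshape(-1,3),0),np.median(roi[-12:].reshape(-1,3),0), "wall px",hsv[200,510:520].tolist())
for f in(.6,.7,.8):
    m=((roi[...,2]<f*deckV)|(roi[...,1]<60)).astype(np.uint8)
    m=cv2.morphologyEx(m,cv2.MORPH_OPEN,np.ones((3,3)))
    k=max(cv2.findContours(m,cv2.RETR_EXTERNAL,cv2.CHAIN_APPROX_NONE)[0],key=cv2.contourArea)
    P=np.array([onplane(c,p+[x0,y0],.03)[:2] for p in cv2.convexHull(k)[:,0]],np.float32)
    Q=np.array([onplane(c,p+[x0,y0],.03)[:2] for p in k[:,0]],np.float32)
    print(f,cv2.boundingRect(k),cv2.minEnclosingCircle(P),cv2.fitEllipse(Q))
```

```text
deck [ 14. 122. 172.] [ 14. 122. 175.] wall px [[12, 120, 72], [14, 124, 72], [15, 129, 67], [14, 120, 68], [13, 141, 58], [15, 136, 94], [13, 132, 129], [13, 129, 134], [14, 126, 164], [15, 123, 182]]
0.6 (18, 15, 75, 75) ((0.6508186459541321, -0.0899568572640419), 0.0337507463991642) ((0.651372492313385, -0.08963549137115479), (0.06336014717817307, 0.06699059158563614), 13.538074493408203)
0.7 (18, 15, 75, 75) ((0.6507559418678284, -0.09086576849222183), 0.03466896340250969) ((0.6509109735488892, -0.0901431143283844), (0.06565111130475998, 0.06694275140762329), 9.433611869812012)
0.8 (18, 15, 77, 76) ((0.6512272357940674, -0.09094947576522827), 0.03488433361053467) ((0.6510728597640991, -0.09100040048360825), (0.06622668355703354, 0.06882641464471817), 11.479952812194824)
```

Rim fit gives the small recess at (0.651,-0.0908), diameter 68 mm as given. Heading is 1° off, so I correct it and push on.

>>> arm_command(translation=[[0,0,0],[0,0,0]], rotation=[[0,-0.017,0],[0,-0.017,0]], grip=[1,1])

```text
time_s: 16.95
position: [0.5671, 0.0643, 0.199]
tcp_rot: [[-0.872, 0.0, 0.489], [-0.489, -0.0, -0.872], [-0.0, -1.0, 0.0]]
force: [0.6, 0.4, -1.7]
opening: 0.252
```

>>> arm_command(translation=[[0,0,0.1],[0,0,0.2],[0,0,0.3],[0,0,0.4],[0,0,0.5]], rotation=[[0,0,0],[0,0,0],[0,0,0],[0,0,0],[0,0,0]], grip=[1,1,1,1,1])

```text
time_s: 17.45
position: [0.5869, 0.0285, 0.1989]
tcp_rot: [[-0.873, -0.0, 0.488], [-0.488, 0.0, -0.873], [0.0, -1.0, -0.0]]
force: [-0.2, 1.5, -0.9]
opening: 0.253
```

>>> arm_command(translation=[[0,0,0.1],[0,0,0.2],[0,0,0.3],[0,0,0.4],[0,0,0.4]], rotation=[[0,0,0],[0,0,0],[0,0,0],[0,0,0],[0,0,0]], grip=[1,1,1,1,1])

```text
time_s: 17.95
position: [0.6034, -0.0003, 0.1991]
tcp_rot: [[-0.873, 0.002, 0.488], [-0.488, -0.002, -0.873], [-0.001, -1.0, 0.002]]
force: [0.5, 0.7, -1.8]
opening: 0.249
```

```bash
python3 look.py w10
python3 - <<'E'
from h import *
c=cam("wrist"); im=c["image"]; hsv=cv2.cvtColor(im,cv2.COLOR_BGR2HSV)
q=proj(c,[[.651,-.0908,.03]])[0].round(0).astype(int); print("expected mouth px",q)
x0,y0,x1,y1=q[0]-62,q[1]-62,q[0]+62,q[1]+62
roi=hsv[y0:y1,x0:x1]
m=((roi[...,2]<125)&(roi[...,1]>90)|(roi[...,1]<60)).astype(np.uint8)
m=cv2.morphologyEx(m,cv2.MORPH_OPEN,np.ones((3,3)))
k=max(cv2.findContours(m,cv2.RETR_EXTERNAL,cv2.CHAIN_APPROX_NONE)[0],key=cv2.contourArea)
P=np.array([onplane(c,p+[x0,y0],.03)[:2] for p in cv2.convexHull(k)[:,0]],np.float32)
print(cv2.boundingRect(k),cv2.minEnclosingCircle(P))
E
```

```text
t 17.95 p [ 6.034e-01 -3.000e-04  1.991e-01] R [[-0.873, 0.002, 0.488], [-0.488, -0.002, -0.873], [-0.001, -1.0, 0.002]] F [ 0.5  0.7 -1.8] M [0.04 0.06 0.01] o 0.249
yaw -60.82
wrist brass ([0.5372, -0.1083], [0.0059, 0.0544], [0.5372, -0.1066, 0.0581], (344, 285, 7, 56))
wrist brass ([0.6184, -0.0306], [0.0524, 0.0597], [0.6192, -0.0322, 0.06], (289, 164, 68, 70))
wrist brass ([0.6842, 0.0629], [0.0786, 0.0789], [0.6842, 0.0629, 0.08], (207, 12, 105, 110))
wrist gray ([0.651, -0.0921], [0.0622, 0.0647], [0.6511, -0.0911, 0.0657], (359, 159, 71, 70))
wrist gray ([0.6851, 0.065], [0.0889, 0.0916], [0.703, 0.0603, 0.0835], (235, 7, 81, 82))
side brass ([0.618, -0.0368], [0.0582, 0.0688], [0.6163, -0.0364, 0.0708], (305, 208, 20, 14))
side brass ([0.6819, 0.0462], [0.0736, 0.0767], [0.6814, 0.0467, 0.0841], (312, 190, 22, 13))
side gray ([0.6573, -0.084], [0.0471, 0.0565], [0.6579, -0.084, 0.0575], (324, 221, 20, 11))
scene brass ([0.6935, 0.0598], [0.074, 0.0808], [0.6926, 0.0619, 0.0823], (289, 266, 33, 31))
scene brass ([0.6206, -0.034], [0.0561, 0.0576], [0.621, -0.0339, 0.0603], (259, 240, 23, 21))
scene gray ([0.6504, -0.0934], [0.0582, 0.0608], [0.65, -0.0932, 0.0634], (233, 252, 25, 22))
expected mouth px [400 197]
(23, 24, 77, 75) ((0.6513153314590454, -0.09097190946340561), 0.03420090302824974)
```

View pics/w10.png

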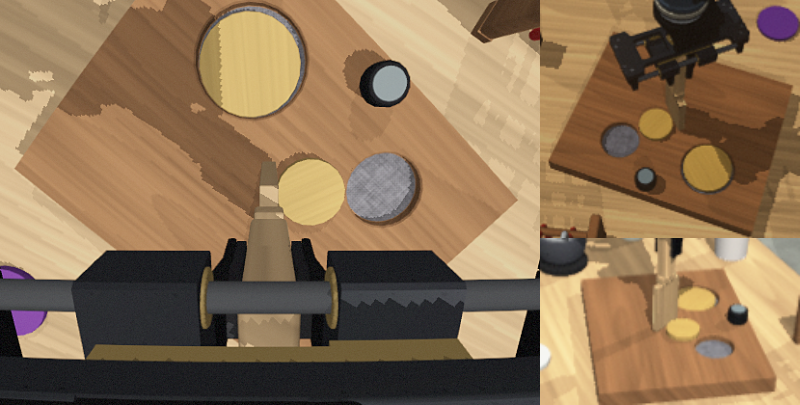

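Small blank (panel 311,192) is lined up with the small recess (383,187), lateral error under 1 mm. Final push of about 66 mm.

>>> arm_command(translation=[[0,0,0.1],[0,0,0.2],[0,0,0.3],[0,0,0.4],[0,0,0.5]], rotation=[[0,0,0],[0,0,0],[0,0,0],[0,0,0],[0,0,0]], grip=[1,1,1,1,1])

```text
time_s: 18.65
position: [0.622, -0.0341, 0.1989]
tcp_rot: [[-0.873, -0.0, 0.488], [-0.488, 0.0, -0.873], [0.0, -1.0, -0.001]]
force: [-1.2, 2.5, -0.1]
opening: 0.248
```

>>> arm_command(translation=[[0,0,0.08],[0,0,0.16],[0,0,0.24],[0,0,0.32],[0,0,0.32]], rotation=[[0,0,0],[0,0,0],[0,0,0],[0,0,0],[0,0,0]], grip=[1,1,1,1,1])

```text
time_s: 19.15
position: [0.6355, -0.0577, 0.1991]
tcp_rot: [[-0.873, 0.002, 0.488], [-0.488, -0.002, -0.873], [-0.001, -1.0, 0.003]]
force: [0.1, 0.0, -1.9]
opening: 0.251
```

```bash
python3 look.py w11
```

```text
t 19.15 p [ 0.6355 -0.0577  0.1991] R [[-0.873, 0.002, 0.488], [-0.488, -0.002, -0.873], [-0.001, -1.0, 0.003]] F [ 0.1  0.  -1.9] M [-0.01  0.04  0.  ] o 0.251
yaw -60.8
wrist brass ([0.6536, -0.0868], [0.0539, 0.0563], [0.6538, -0.0872, 0.0569], (288, 162, 67, 66))
wrist brass ([0.6858, 0.0602], [0.0786, 0.0791], [0.686, 0.0601, 0.0804], (125, 13, 104, 109))
wrist gray ([0.4147, 0.0966], [0.0379, 0.1029], [0.414, 0.097, 0.0919], (0, 289, 78, 34))
wrist gray ([0.6767, 0.0688], [0.0942, 0.1096], [0.701, 0.0591, 0.0842], (157, 8, 78, 88))
side brass ([0.6455, -0.1059], [0.0562, 0.0591], [0.6461, -0.1058, 0.0617], (324, 219, 20, 13))
side brass ([0.6572, 0.0609], [0.0253, 0.0694], [0.6624, 0.0569, 0.0669], (309, 190, 9, 12))
scene brass ([0.6871, 0.0623], [0.0665, 0.0692], [0.6904, 0.0622, 0.0797], (291, 266, 31, 29))
scene brass ([0.6589, -0.0901], [0.0558, 0.0572], [0.6586, -0.0901, 0.0591], (234, 252, 24, 21))
scene brass ([0.4664, 0.098], [0.0163, 0.0736], [0.4641, 0.096, 0.0727], (311, 201, 27, 8))
```

Force is back to zero, and size and position (0.6517,-0.0898) show the small blank in its recess. Returning the paddle to the stand pose (0.4655,-0.3326, yaw -4.5°).

>>> arm_command(translation=[[0,-0.3,0],[0,-0.7,0],[0,-1,0],[0,-1,0]], rotation=[[0,0,0],[0,0,0],[0,0,0],[0,0,0]], grip=[1,1,1,1])

```text
time_s: 19.7
position: [0.6367, -0.0564, 0.2832]
tcp_rot: [[-0.872, 0.009, 0.489], [-0.489, -0.003, -0.873], [-0.007, -1.0, 0.007]]
force: [0.8, -0.6, -0.3]
opening: 0.248
```

>>> arm_command(translation=[[0.4,0,0.22],[0.883,0,0.491]], rotation=[[0,0,0],[0,0,0]], grip=[1,1])

```text
time_s: 19.9
position: [0.5912, -0.1237, 0.2775]
tcp_rot: [[-0.871, -0.001, 0.492], [-0.492, 0.0, -0.871], [0.001, -1.0, -0.001]]
force: [-0.3, -0.6, -1.7]
opening: 0.251
```

>>> arm_command(translation=[[0.44,0,0.245],[0.883,0,0.491]], rotation=[[0,0,0],[0,0,0]], grip=[1,1])

```text
time_s: 20.1
position: [0.5476, -0.194, 0.2773]
tcp_rot: [[-0.872, -0.002, 0.489], [-0.489, 0.001, -0.872], [0.002, -1.0, -0.002]]
force: [0.8, -0.7, -1.0]
opening: 0.25
```

>>> arm_command(translation=[[0.44,0,0.245],[0.883,0,0.491]], rotation=[[0,0,0],[0,0,0]], grip=[1,1])

```text
time_s: 20.3
position: [0.5051, -0.2628, 0.2773]
tcp_rot: [[-0.873, -0.002, 0.489], [-0.489, 0.001, -0.873], [0.001, -1.0, -0.002]]
force: [-0.5, 0.3, -1.1]
opening: 0.254
```

>>> arm_command(translation=[[0.4,0,0.22],[0.7,0,0.39],[0.883,0,0.491],[0.883,0,0.491],[0.883,0,0.491]], rotation=[[0,-0.12,0],[0,-0.24,0],[0,-0.36,0],[0,-0.48,0],[0,-0.6,0]], grip=[1,1,1,1,1])

```text
time_s: 20.8
position: [0.4632, -0.3312, 0.2772]
tcp_rot: [[-0.416, -0.002, 0.909], [-0.909, 0.002, -0.416], [-0.001, -1.0, -0.003]]
force: [-0.2, 0.1, -1.1]
opening: 0.251
```

>>> arm_command(translation=[[0,0,0],[0,0,0],[0,0,0],[0,0,0],[0,0,0]], rotation=[[0,-0.12,0],[0,-0.24,0],[0,-0.338,0],[0,-0.338,0],[0,-0.338,0]], grip=[1,1,1,1,1])

```text
time_s: 21.3
position: [0.4639, -0.3305, 0.2778]
tcp_rot: [[-0.08, -0.001, 0.997], [-0.997, 0.001, -0.08], [-0.001, -1.0, -0.001]]
force: [-0.4, 0.0, -1.1]
opening: 0.251
```

Run:
```python
from h import *
s=st(); R=np.array(s["tcp_rot"]); print("yaw",np.degrees(np.arctan2(R[1,2],R[0,2])).round(2))
e=np.array([.4655,-.3326,s["position"][2]])-s["position"]; print("shift in shares",(R.T@e/.08).round(3))
c=cam("wrist"); d=cam("side"); f=cam("scene")
for n,cc in(("side",d),("scene",f)):
  for b in blobs(cc,"brass",.028):
      if .4<b[0][0]<.75 and abs(b[0][1])<.16: print(n,b)
cv2.imwrite("pics/w12.png",np.hstack([cv2.resize(c["image"][0:330],(500,295)),cv2.resize(d["image"][170:340,240:400],(278,295))]))
```

```text
t 21.3 p [ 0.4639 -0.3305  0.2778] R [[-0.08, -0.001, 0.997], [-0.997, 0.001, -0.08], [-0.001, -1.0, -0.001]] F [-0.4  0.  -1.1] M [ 0.01  0.03 -0.01] o 0.251
yaw -4.62
shift in shares [ 0.025 -0.     0.022]
side ([0.6535, -0.0915], [0.0572, 0.0601], [0.6541, -0.0913, 0.0627], (324, 219, 20, 13))
scene ([0.6874, 0.0626], [0.0801, 0.0819], [0.687, 0.0623, 0.0839], (289, 266, 34, 31))
scene ([0.6534, -0.0917], [0.0565, 0.0578], [0.6532, -0.0916, 0.0596], (234, 252, 24, 21))
```

View pics/w12.png

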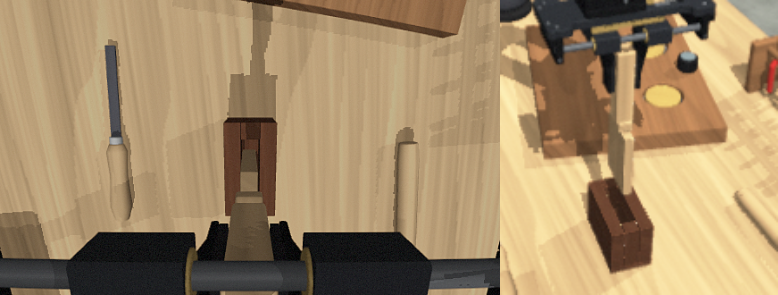

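Both brass discs show in their recesses, and the blade hangs straight over the slot (panel 250,170). Lowering in steps and watching the force.

>>> arm_command(translation=[[0.025,0.2,0.022],[0.025,0.4,0.022],[0.025,0.55,0.022],[0.025,0.6,0.022],[0.025,0.6,0.022]], rotation=[[0,0,0],[0,0,0],[0,0,0],[0,0,0],[0,0,0]], grip=[1,1,1,1,1])

```text
time_s: 21.95
position: [0.4657, -0.3329, 0.2303]
tcp_rot: [[-0.079, -0.001, 0.997], [-0.997, 0.001, -0.079], [-0.001, -1.0, -0.001]]
force: [0.2, 0.3, -0.7]
opening: 0.255
```

>>> arm_command(translation=[[0,0.1,0],[0,0.2,0],[0,0.3,0],[0,0.3,0]], rotation=[[0,0,0],[0,0,0],[0,0,0],[0,0,0]], grip=[1,1,1,1])

```text
time_s: 22.35
position: [0.4652, -0.3324, 0.2056]
tcp_rot: [[-0.079, -0.002, 0.997], [-0.997, 0.002, -0.079], [-0.002, -1.0, -0.002]]
force: [0.1, 0.1, -0.6]
opening: 0.253
```

>>> arm_command(translation=[[0,0.1,0],[0,0.2,0],[0,0.3,0],[0,0.36,0],[0,0.36,0]], rotation=[[0,0,0],[0,0,0],[0,0,0],[0,0,0],[0,0,0]], grip=[1,1,1,1,1])

```text
time_s: 22.85
position: [0.4654, -0.3327, 0.1771]
tcp_rot: [[-0.079, -0.002, 0.997], [-0.997, 0.002, -0.079], [-0.001, -1.0, -0.002]]
force: [-1.1, 0.7, -1.6]
opening: 0.255
```

>>> arm_command(translation=[[0,0,0],[0,0,0],[0,0,0],[0,0,0],[0,0,0]], rotation=[[0,0,0],[0,0,0],[0,0,0],[0,0,0],[0,0,0]], grip=[0.3,0.1,-0.2,-0.6,-1])

```text
time_s: 23.35
position: [0.466, -0.3332, 0.1784]
tcp_rot: [[-0.078, 0.0, 0.997], [-0.997, -0.0, -0.078], [0.0, -1.0, 0.0]]
force: [-0.4, -0.6, 0.5]
opening: 0.619
```

>>> arm_command(translation=[[0,0,0],[0,0,0],[0,0,0],[0,0,0],[0,0,0]], rotation=[[0,0,0],[0,0,0],[0,0,0],[0,0,0],[0,0,0]], grip=[-1,-1,-1,-1,-1])

```text
time_s: 23.85
position: [0.4659, -0.3331, 0.1781]
tcp_rot: [[-0.078, -0.0, 0.997], [-0.997, 0.0, -0.078], [-0.0, -1.0, -0.0]]
force: [0.7, -0.2, -0.2]
opening: 0.986
```

Released. Raising straight up, clear of the handle.

>>> arm_command(translation=[[0,-0.3,0],[0,-0.7,0],[0,-1,0]], rotation=[[0,0,0],[0,0,0],[0,0,0]], grip=[-1,-1,-1])

```text
time_s: 24.15
position: [0.4662, -0.3333, 0.2596]
tcp_rot: [[-0.078, 0.001, 0.997], [-0.997, -0.001, -0.078], [0.001, -1.0, 0.001]]
force: [1.1, 1.0, -0.5]
opening: 1.001
```

>>> arm_command(translation=[[0,-0.5,0],[0,-0.8,0],[0,-0.8,0],[0,-0.8,0],[0,-0.8,0]], rotation=[[0,0,0],[0,0,0],[0,0,0],[0,0,0],[0,0,0]], grip=[-1,-1,-1,-1,-1])

```text
time_s: 24.65
position: [0.4652, -0.3324, 0.3205]
tcp_rot: [[-0.079, -0.002, 0.997], [-0.997, 0.002, -0.079], [-0.002, -1.0, -0.003]]
force: [0.6, 0.2, 0.5]
opening: 1.003
```

```bash
python3 look.py w13
python3 - <<'E'
import cv2,numpy as np
from h import *
d,e,c=cam("side"),cam("scene"),cam("wrist")
cv2.imwrite("pics/w14.png",np.hstack([cv2.resize(d["image"][160:345,220:400],(390,400)),np.vstack([cv2.resize(e["image"][130:330,130:370],(300,250)),cv2.resize(c["image"][60:300],(300,150))])]))
E
```

```text
t 24.65 p [ 0.4652 -0.3324  0.3205] R [[-0.079, -0.002, 0.997], [-0.997, 0.002, -0.079], [-0.002, -1.0, -0.003]] F [0.6 0.2 0.5] M [0.02 0.08 0.03] o 1.003
yaw -4.5
side brass ([0.6455, -0.1059], [0.0562, 0.0591], [0.6461, -0.1058, 0.0617], (324, 219, 20, 13))
side brass ([0.6768, 0.0486], [0.0717, 0.081], [0.6799, 0.0471, 0.0843], (309, 189, 23, 15))
scene brass ([0.6925, 0.062], [0.079, 0.0805], [0.6923, 0.0619, 0.0825], (289, 266, 34, 31))
scene brass ([0.659, -0.0901], [0.0557, 0.057], [0.6587, -0.0901, 0.0588], (234, 252, 24, 21))
```

Run:
```python
from h import *
for n,(x0,y0,x1,y1) in(("scene",(135,135,200,215)),("side",(280,225,340,335))):
    c=cam(n); a=cv2.imread(f"pics/{n}0.png")[y0:y1,x0:x1]; b=c["image"][y0:y1,x0:x1]
    print(n,"paddle",[(round(r["conf"],2),(np.array(r["point"])*[560,420]).round(1).tolist()) for r in models.spot_point(n,"paddle")[:1]],
     [(np.array(r["extent"])*[560,420,560,420]).round(0).tolist() for r in models.recognise(n,"paddle")[:1]])
    print(" phase shift vs start",cv2.phaseCorrelate(np.float32(cv2.cvtColor(a,6)),np.float32(cv2.cvtColor(b,6))))
    # handle: bright pale pixels, changed pixels against start
    print(" changed px",int((np.abs(a.astype(int)-b).max(2)>50).sum()),"of",a.shape[0]*a.shape[1])
    for k in("loupe","file","jar","hammer"):
        print(" ",k,[(round(r["conf"],2),(np.array(r["point"])*[560,420]).round(0).tolist()) for r in models.spot_point(n,k)[:2]])
```

```text
scene paddle [(0.76, [170.9, 196.3])] [[146.0, 145.0, 179.0, 189.0]]
 phase shift vs start ((-0.0968690695281822, 0.2366673112649238), 0.7688294629255931)
 changed px 46 of 5200
  loupe [(0.56, [262.0, 291.0]), (0.52, [245.0, 261.0])]
  file [(0.68, [199.0, 153.0])]
  jar [(0.86, [444.0, 300.0])]
  hammer [(0.96, [103.0, 256.0]), (0.33, [443.0, 304.0])]
side paddle [(0.73, [305.3, 307.0])] [[303.0, 234.0, 319.0, 300.0]]
 phase shift vs start ((0.3939564913626903, -0.1929951050988521), 0.8287962204880185)
 changed px 579 of 6600
  loupe [(0.68, [346.0, 211.0]), (0.33, [242.0, 173.0])]
  file [(0.61, [232.0, 316.0])]
  jar [(0.37, [285.0, 158.0]), (0.16, [406.0, 322.0])]
  hammer [(0.68, [409.0, 319.0])]
```

```bash
python3 -c "
from h import *
print(bot.hand_in()); st()"
```

```text
the job is handed in; nothing more can be done
None
the job is handed in; nothing more can be done
```

Both brass blanks are in their recesses, the paddle is back in its stand blade down, and the job was handed in at about 25 s of the 67 s allowed. `hand_in` gives no verdict, so I don't know how it was judged.

**What I did:** I gripped the paddle by its handle and pulled it out. Its blade face then pushed the large blank straight into the large recess, and the small blank into the small one with a 1° heading correction on the way. I stood the paddle back in its stand, released it and raised the open gripper clear of it.

**Last checks:**
- **Blanks:** each disc's apparent size and position fit one lying in its recess: the large at about (0.685, 0.065), the small at about (0.652, -0.090). That is about 1 mm from my recess estimates. The push force fell to zero each time.
- **Paddle:** the stand area matches the starting pictures to within half a pixel in both fixed cameras.
- **Bystanders:** the networks put the loupe, file, jar and hammer within a few pixels of where they started.

**Checks that failed or disagreed:**
- The final picture was refused because the viewer's 12-picture limit was reached, so the checks after release are from numbers only.
- The side crop of the stand showed 579 changed pixels of 6,600. I put that down to the arm, shadows and the moved discs, but did not confirm it.
- The fixed cameras and the wrist camera differed by about 2–3 mm on the disc and recess positions. I used the wrist values for the pushes.

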